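Stow the retaining ring in the spring-cover case

ROBOT

A 7-joint arm with a two-finger parallel gripper is mounted at the origin on a cart in front of the work surface, level with it; the furniture and walls round the work are solid. World frame = base frame: x ahead of the robot, y to its left, z up, the work surface at z = 0. Lengths are in m, angles in rad, forces in N, time in s.
With the tool pointing down it reaches from about 0.35 to 0.9 m from the base axis. Payload 8.1 kg.
Tool frame: the origin (TCP) lies at the very end of the fingers, on their centre line; the grasp point (between the pads) lies 19 mm behind it; z points along the fingers, y is the line along which they close (so a half turn about z gives the same grasp; the last joint's range is limited). The gripper opens to 92 mm and grips with 3 to 60 N. Pads are 19 mm wide; open, the fingers measure 130 mm over their backs; the gripper's body (75 mm by 190 mm) begins 47 mm behind the grasp point.
Start: joints at [1.106, 0.434, 0.025, 1.573, -0.012, 1.134, -0.075], TCP at [0.221, -0.585, 0.227] pointing down, gripper open.
Joint ranges: [-2.62, 2.62], [-0.44, 2.09], [-1.27, 1.32], [0.08, 2.57], [-1.32, 4.46], [0.12, 2], [-2.74, 2.74]. Speed limits (rad/s): [2.22, 2.22, 3.01, 3.01, 3.14, 3.14, 3.14].

INTERFACE

Orientations are given as a rotation vector (axis times angle).
In Python, from cell import arm gives the robot as it stands.
- The arm moves only by the tool jog_arm, never from a script. Its argument "rows" is a list of rows, each a list of 3 entries, a list of its own where there are three numbers: the shift along the world's x, y, z in cm, then the turn, a rotation vector about the world's x, y, z in degrees, then the opening, from 0 (shut) to 1 (fully open). A call has 1 to 8 rows; each row is the pose to reach, as a shift and turn from the pose commanded when the call began; what a row does not reach only later rows make up. A row lasts 1/8 s, in which the tool goes at most 62.5 mm and 10.7 degrees, less where a joint would pass 70% of its speed; a pose out of reach is approached as far as the arm can. A call with a gripper value outside its range is refused whole. The fingers move at their own pace and stop on an object; "newtons" is the grip in N (left out, the last holds). Time passes only in rows, so rows that repeat a pose let the fingers close. It gives the time, the measured TCP pose, the force, the opening and the grip force at its end, in the units of the state.
- arm.observe(): the state, without advancing time (a new reading comes with each control period).
- arm.get_image(name): name is "side" or "top"; returns a dict with "img" (480x640x3 uint8, red, green, blue), "depth" (480x640 float32, m along the optical axis (not along the pixel's ray), 0 where there is no reading), "fx", "fy", "cx", "cy" (pixels), "dist_coeffs" ([k1, k2, p1, p2, k3] as OpenCV has them; the pictures are not rectified), "rvec" (rotation vector, rad) and "tvec" (3), from world to camera coordinates, as OpenCV has them. Camera axes: x right, y down, z forward; pixel columns grow to the right and rows downward; lengths in m; the calibration is good to about 2 mm. A picture is of the moment at which its call begins.
- arm.sign_off(): hands the job in; it is judged then, once.
The state is a dict: "clock": time; "joints": joint angles; "dq": joint speeds; "joint_efforts": joint torques, N m; "position": TCP position; "ee_rot": TCP orientation; "force": force on the tool from outside, world axes, zero at the start; "ft_torque": the same for the moment, N m; "width": opening from 0.0 (shut) to 1.0 (fully open); "gripper_force": force on a finger pad.
Only numpy, scipy, OpenCV 4.12 (cv2) and the standard library are available. Lean on these libraries where they do the work, as an engineer would, in place of code of your own. Each camera call takes 0.05 s, during which the arm holds its last target. There are 200 camera calls.

TASK

Put the white knurled ring away in the clear-covered case. Press the red thumb cap of the case's latch down gently with a fingertip, only as far as it takes for the catch to let go, and take the hand clear so that the sprung cover swings fully open by itself, untouched. Then lower the ring over the brass post and set it down, without dropping it, flat on the case floor; leave the cover standing open and the other things where they are.

Things in the scene. Friction and masses are not known exactly. Their poses are not given: they have to be found in the camera images.
- case: Low grey tray fixed to the bench, 104 (x) x 144 (y) mm outside, walls 3 mm thick and 18 mm high; origin at the centre of its underside. Inner floor 6 mm above the origin. The cover's hinge runs along its +y side, the latch stands outside its -y side. Behind it rises the tall instrument, its face at about world x = 0.57 m: keep the arm off it.
- post_foot (a point): Foot of the brass post on the case floor (axes as the case), 8 mm from the case centre towards -y. The post is 20 mm thick and 22 mm high; its top 8 mm taper to 12 mm.
- cover: Clear cover, 104 x 144 x 32 mm, top 52 mm above the bench when shut. Origin on the hinge line (case y = +72 mm, 20 mm above the bench); shut, its axes are the case's. Once freed, a damped spring swings it up in about 2 s and holds it open. Tilt of its z axis: 0 shut, 1.9 rad fully open, leaning back past upright. The hand must not touch it (over 3 N fails).
- latch: Steel rocker latch; origin on its pin, 92 mm from the case centre towards -y, 14 mm above the bench, axes as the case at rest. Its hook stands over the pin, 47.5 mm above the bench, and holds down the cover's black tongue. Its arm runs to -y and carries the red cap. It bends, and the job fails, above 20 N. Let up before the cover has risen past the hook, it catches again.
- press_point (a point): Centre of the red cap's top (22 mm wide) if screwed right down, 126 mm from the case centre towards -y, 44 mm above the bench. The cap is screw-set anew each time: its real top is 0 to 8 mm higher, which measured poses do not show. Pressed down, it resists with 2 to 3 N, then 2 to 4 N more per mm; after about 3 mm, at 9 to 16 N, the catch lets go and the cover rises.
- cone_ring: White knurled ring, 44 to 46 mm outer diameter, 24 mm free hole right through, 20 mm high, about 30 g, lying flat on the bench; origin at the centre of its underside. May lie either way up in the case. It is to be set down, not dropped: a fall of more than about 12 mm in the case fails.
- sampler_cone: Bystander: metal cone on a flat disc, 48 mm diameter, 17 mm high, on the bench; origin at the centre of its underside.
- beaker: Bystander: empty glass beaker, 56 mm diameter, 70 mm high; origin at the centre of its underside.
- std_bottle: Bystander: white bottle with black cap, 54 mm diameter, 105 mm high; origin at the centre of its underside.
Mind the look-alikes: they are no part of the job. What is shaped like the cone_ring but blue or green is not meant.

How it is judged:
On the way:
1. the cover has swung fully open (angle between cover's own z axis and vertical above 1.8 rad), for 0.2 s.
At the end, for the whole second after the job is handed in: The ring lies round the post, flat (within 0.1 rad) on the case floor (within 3 mm of it), its centre within 7 mm of the post's axis, at rest and released; the cover stands open (over 1.7 rad) (horizontal distance between cone_ring and post_foot below 0.007 m and (z of cone_ring in the frame of post_foot below 0.003 m or (angle between cone_ring's own z axis and vertical above 3 rad and z of cone_ring in the frame of post_foot below 0.023 m)) and angle between the z axis of cone_ring and the z axis of post_foot, either way round below 0.1 rad and angle between cover's own z axis and vertical above 1.7 rad and linear speed of cone_ring below 0.02 m/s); the robot touches nothing.
It fails at once if the latch was pressed with more than 20 N (contact force between any of the arm, the fingers and latch above 20 N).
It fails at once if the hand touched the cover with more than 3 N (contact force between any of the arm, the fingers and cover above 3 N).
It fails at once if a bystander was moved by more than 20 mm (distance of any of sampler_cone, beaker, std_bottle from where it was at the start of the episode above 0.02 m).
It fails at once if the ring was dropped into the case (over 0.5 m/s close to the case floor) (linear speed of cone_ring above 0.5 m/s and horizontal distance between cone_ring and post_foot below 0.04 m and z of cone_ring in the frame of post_foot below 0.03 m).
It also fails if it takes over 58 s, if anything falls off the work surface, if the arm or the gripper's body presses on something with over 40 N, if the wrist force passes 120 N, or if a joint passes its speed limit or range.

## Working session

There is one attempt and no reset: what is moved stays moved. The work goes in short steps, Python scripts to look and compute and a tool call to move; the robot and the scene stay as the last step left them, time stands still between calls to the robot, and variables do not carry over. Pictures are saved under pics/ and viewed, at most 10 in all, crops included, and the job is handed in when it is done.

Besides the shell and the picture viewer there is one more tool, called by a JSON object that holds its "op" and its "data", one argument or row to a line. jog_arm: Moves the arm, as the interface text tells. Its arguments: {"type":"object","properties":{"rows":{"type":"array","items":{"type":"array"}},"newtons":{"type":"number"}},"required":["rows"]}

```bash
mkdir -p pics
cat > h.py <<'E'
import numpy as np, cv2, pickle
from cell import arm
def snap(name, tag):
    d=arm.get_image(name); pickle.dump(d,open(f'pics/{tag}.pkl','wb'))
    cv2.imwrite(f'pics/{tag}.png',d['img'][...,::-1]); return d
def load(tag): return pickle.load(open(f'pics/{tag}.pkl','rb'))
def ray(d,u,v):
    K=np.array([[d['fx'],0,d['cx']],[0,d['fy'],d['cy']],[0,0,1]])
    n=cv2.undistortPoints(np.array([[[u,v]]],float),K,np.array(d['dist_coeffs'],float))[0,0]
    R=cv2.Rodrigues(np.array(d['rvec'],float))[0]; t=np.array(d['tvec'],float).ravel()
    return -R.T@t, R.T@np.array([n[0],n[1],1.])
def at_z(d,u,v,z):
    c,r=ray(d,u,v); return c+r*(z-c[2])/r[2]
def at_depth(d,u,v):
    c,r=ray(d,u,v); return c+r*d['depth'][int(round(v)),int(round(u))]
def proj(d,P):
    K=np.array([[d['fx'],0,d['cx']],[0,d['fy'],d['cy']],[0,0,1]])
    return cv2.projectPoints(np.array(P,float).reshape(-1,3),np.array(d['rvec'],float),np.array(d['tvec'],float),K,np.array(d['dist_coeffs'],float))[0][:,0]
E
python3 - <<'E'
from h import *
np.set_printoptions(precision=4,suppress=True)
for n in('top','side'):
    d=snap(n,n+'0'); print(n,ray(d,320,240),d['fx'])
s=arm.observe(); print(s)
E
```

```text
top (array([ 0.1542, -0.0591,  1.6203]), array([ 0.2066,  0.0128, -0.9785])) 601.8719350141798
side (array([ 0.419 , -1.1156,  0.8188]), array([ 0.0435,  0.8042, -0.5928])) 533.0705080164107
{'clock': 0.1, 'joints': array([ 1.1064,  0.4351,  0.025 ,  1.574 , -0.0116,  1.134 , -0.0751]), 'dq': array([-0.0008, -0.0021, -0.0001, -0.0014, -0.0023,  0.0004, -0.0003]), 'joint_efforts': array([  0.0046, -66.9129,   0.9885, -31.5144,  -0.0606,   0.0374,
         0.0001]), 'position': array([ 0.221 , -0.5841,  0.226 ]), 'ee_rot': array([-3.089 , -0.5649,  0.0006]), 'force': array([-0.7845, -1.0301,  0.2112]), 'ft_torque': array([-0.0141, -0.0404, -0.0176]), 'gripper_force': 0.0, 'width': 1.0008286803034054}
```

View pics/top0.png

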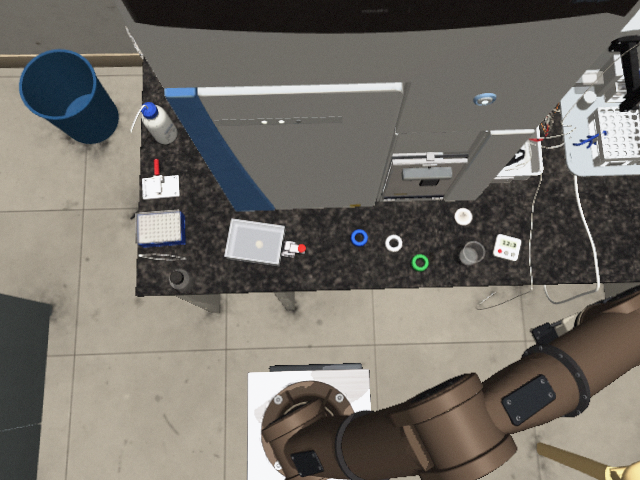

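View pics/side0.png

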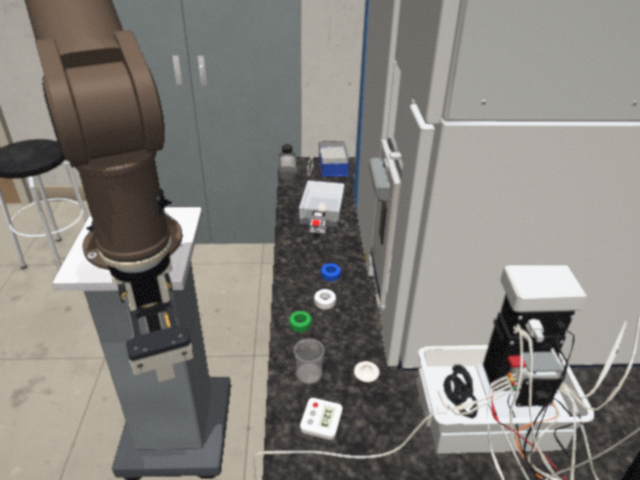

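Top view: ring shapes are blue at (360,238), white at (394,243) and green at (420,262). A white disc with a peak, the sampler cone, is at (463,216). The case is at about (255,242) and its red cap at (301,249). White (394,243) fits the cone_ring: it is white with an open hole. I'll confirm in a crop.

Run:
```python
from h import *
d=load('top0')
a=cv2.resize(d['img'][205:285,340:480],None,fx=5,fy=5,interpolation=cv2.INTER_CUBIC)
b=cv2.resize(d['img'][210:275,215:315],None,fx=7,fy=7,interpolation=cv2.INTER_CUBIC)
cv2.imwrite('pics/ringcrop.png',a[...,::-1]);cv2.imwrite('pics/casecrop.png',b[...,::-1])
```

```text
(no output)
```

View pics/ringcrop.png

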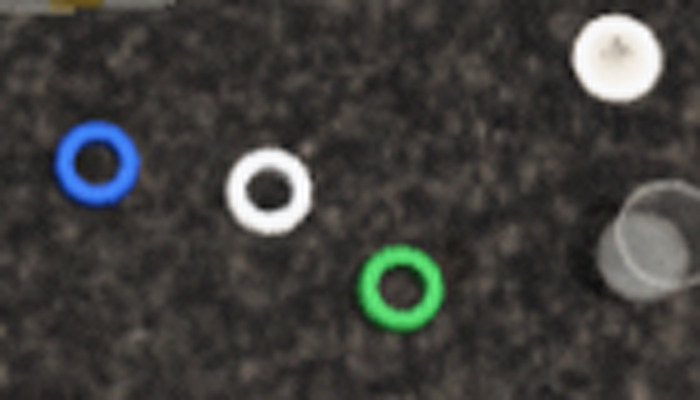

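View pics/casecrop.png

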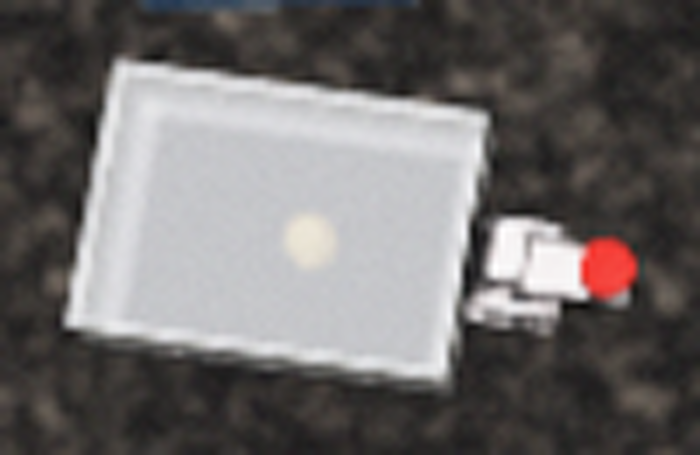

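The crop confirms it: the white ring at (393.8,243.2) has an open hole, and the thing at (463,216) is the solid cone. The case crop shows the cover corners, the post and the red cap clearly.

```bash
cat > m.py <<'E'
from h import *
np.set_printoptions(precision=4,suppress=True)
def cen(d,mask,box):
    m=np.zeros(mask.shape,bool); x0,y0,x1,y1=box; m[y0:y1,x0:x1]=mask[y0:y1,x0:x1]
    v,u=np.nonzero(m); return u.mean(),v.mean(),len(u)
E
python3 - <<'E'
from m import *
t,s=load('top0'),load('side0')
def hsv(d):return cv2.cvtColor(d['img'],cv2.COLOR_RGB2HSV).astype(int)
ht,hs=hsv(t),hsv(s)
wt=(ht[...,2]>150)&(ht[...,1]<60); ws=(hs[...,2]>150)&(hs[...,1]<60)
a=cen(t,wt,(380,228,407,257)); b=cen(s,ws,(311,287,338,310))
print('ring',a,at_z(t,*a[:2],.017),b,at_z(s,*b[:2],.013))
rt=((ht[...,0]<8)|(ht[...,0]>172))&(ht[...,1]>120)&(ht[...,2]>100)
rs=((hs[...,0]<8)|(hs[...,0]>172))&(hs[...,1]>120)&(hs[...,2]>80)
a=cen(t,rt,(290,238,315,260)); b=cen(s,rs,(305,212,330,235))
print('cap',a,b)
for z in(.044,.048,.052): print(z,at_z(t,*a[:2],z-.003),at_z(s,*b[:2],z-.006))
c1,r1=ray(t,*a[:2]);c2,r2=ray(s,*b[:2])
k=np.linalg.lstsq(np.c_[r1,-r2],c2-c1,rcond=None)[0];print('tri',c1+k[0]*r1,c2+k[1]*r2)
C=[at_z(t,215+(x+.5)/7-.5,210+(y+.5)/7-.5,.052) for x,y in[(118,60),(488,113),(447,383),(66,327)]]
C=np.array(C);print(C,C.mean(0),[np.linalg.norm(C[i]-C[(i+1)%4]) for i in range(4)])
e=[C[0]-C[1],C[3]-C[2]];print('yaw',[np.degrees(np.arctan2(-q[0],q[1])) for q in e],[np.degrees(np.arctan2(q[1],q[0])) for q in(C[0]-C[3],C[1]-C[2])])
print('post',at_z(t,215+310.5/7-.5,210+240.5/7-.5,.028))
for n,u,v in(('cone',463,216),('blue',359.5,237.5),('green',420,262),('beak',468,256)):print(n,at_z(t,u,v,.01))
# depth checks
for n,u,v in(('ringtop',388,239),('bench',380,260),('cap',301,248)):print(n,at_depth(t,u,v))
E
```

```text
ring (np.float64(393.4382716049383), np.float64(243.01234567901236), 162) [ 0.4784 -0.2373  0.017 ] (np.float64(324.5863095238095), np.float64(298.1190476190476), 336) [ 0.4799 -0.2401  0.013 ]
cap (np.float64(301.375), np.float64(247.73214285714286), 56) (np.float64(315.5263157894737), np.float64(222.42105263157896), 38)
0.044 [0.4679 0.0119 0.041 ] [0.4677 0.0204 0.038 ]
0.048 [0.4671 0.0117 0.045 ] [0.4675 0.0145 0.042 ]
0.052 [0.4663 0.0116 0.049 ] [0.4672 0.0087 0.046 ]
tri [0.4673 0.0118 0.0439] [0.4674 0.0118 0.0439]
[[0.5521 0.1971 0.052 ]
 [0.5271 0.0559 0.052 ]
 [0.423  0.0728 0.052 ]
 [0.4487 0.2162 0.052 ]] [0.4877 0.1355 0.052 ] [np.float64(0.14331195553034828), np.float64(0.10548405697897195), np.float64(0.14570621956354451), np.float64(0.10508588621385836)]
yaw [np.float64(-10.028931423598786), np.float64(-10.182633030222773)] [np.float64(-10.505796935518909), np.float64(-9.20375517880808)]
post [0.4845 0.1269 0.028 ]
cone [ 0.5498 -0.4322  0.01  ]
blue [ 0.4979 -0.1462  0.01  ]
green [ 0.4252 -0.3071  0.01  ]
beak [ 0.438  -0.4374  0.01  ]
ringtop [ 0.4876 -0.222   0.0282]
bench [ 0.4354 -0.2001  0.0009]
cap [0.4656 0.0126 0.0491]
```

Cap centre is (0.467, 0.012), case centre (0.4877, 0.1355), case yaw −10°, ring (0.479, −0.238). The sizes agree with those given. The gripper body is 190 mm wide and the instrument face is at x≈0.57, so I'll press with the open +x finger. That keeps the body towards the robot.

{"op": "jog_arm", "data": {
  "rows": [
    [[1.2,3.7,-0.5],[0,0,3.7],1],
    [[2.4,7.5,-1],[0,0,7.5],1],
    [[3.6,11.2,-1.5],[0,0,11.2],1],
    [[4.8,15,-2],[0,0,15],1],
    [[6.1,18.7,-2.5],[0,0,18.7],1],
    [[7.3,22.5,-3],[0,0,22.5],1],
    [[8.5,26.2,-3.5],[0,0,26.2],1],
    [[9.7,30,-4],[0,0,30],1]
  ]
}}

```text
clock: 1.1
position: [0.3183, -0.2833, 0.1865]
ee_rot: [-2.837, -1.349, 0.0]
force: [0.5, 0.6, 1.1]
width: 0.999
gripper_force: 0.0
```

{"op": "jog_arm", "data": {
  "rows": [
    [[1.2,3.8,-1],[0,0,3.7],1],
    [[2.4,7.6,-2],[0,0,7.5],1],
    [[3.6,11.4,-3],[0,0,11],1],
    [[4.8,15.2,-4],[0,0,14.7],1],
    [[6.1,19,-5],[0,0,18.5],1],
    [[7.3,22.8,-6],[0,0,22],1],
    [[8.5,26.6,-7],[0,0,25.7],1],
    [[9.7,30.4,-8],[0,0,29.3],1]
  ]
}}

```text
clock: 2.1
position: [0.4154, 0.0206, 0.1063]
ee_rot: [-2.404, -2.022, 0.0]
force: [0.8, 0.3, 0.7]
width: 1.003
gripper_force: 0.0
```

{"op": "jog_arm", "data": {
  "rows": [
    [[0,0,-1.5],[0,0,0],1],
    [[0,0,-3],[0,0,0],1],
    [[0,0,-4.2],[0,0,0],1],
    [[0,0,-4.5],[0,0,0],1],
    [[0,0,-4.5],[0,0,0],1]
  ]
}}

```text
clock: 2.72
position: [0.4152, 0.0194, 0.0618]
ee_rot: [-2.406, -2.02, 0.0]
force: [-0.8, 0.9, -0.4]
width: 0.999
gripper_force: 0.0
```

Run:
```python
from m import *
d=snap('side','side1');t=snap('top','top1')
a=cv2.resize(d['img'][160:250,250:370],None,fx=5,fy=5,interpolation=cv2.INTER_CUBIC)
b=cv2.resize(t['img'][200:290,230:330],None,fx=5,fy=5,interpolation=cv2.INTER_CUBIC)
im=np.zeros((450,1100,3),np.uint8);im[:,:600]=a;im[:,600:]=b
cv2.imwrite('pics/c1.png',cv2.resize(im,(800,327))[...,::-1])
print(arm.observe()['position'],arm.observe()['force'])
```

```text
[0.4155 0.0194 0.0621] [-0.2328 -0.5553 -1.0301]
```

View pics/c1.png

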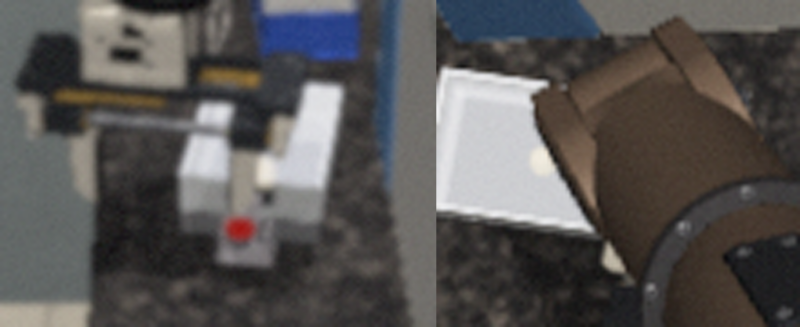

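The side crop shows the right finger's tip at about (243,185), directly above the red cap at (240,230). I'll feel down for contact.

{"op": "jog_arm", "data": {
  "rows": [
    [[0,0,-0.3],[0,0,0],1],
    [[0,0,-0.6],[0,0,0],1],
    [[0,0,-0.8],[0,0,0],1],
    [[0,0,-0.9],[0,0,0],1],
    [[0,0,-0.9],[0,0,0],1]
  ]
}}

```text
clock: 3.45
position: [0.4151, 0.0194, 0.0527]
ee_rot: [-2.406, -2.02, 0.0]
force: [0.6, 0.3, 0.7]
width: 1.0
gripper_force: 0.0
```

{"op": "jog_arm", "data": {
  "rows": [
    [[0,0,-0.05],[0,0,0],1],
    [[0,0,-0.1],[0,0,0],1],
    [[0,0,-0.15],[0,0,0],1],
    [[0,0,-0.2],[0,0,0],1],
    [[0,0,-0.2],[0,0,0],1]
  ]
}}

```text
clock: 4.08
position: [0.4152, 0.0194, 0.0507]
ee_rot: [-2.406, -2.02, 0.0]
force: [0.1, 0.2, 0.7]
width: 0.998
gripper_force: 0.0
```

{"op": "jog_arm", "data": {
  "rows": [
    [[0,0,-0.05],[0,0,0],1],
    [[0,0,-0.1],[0,0,0],1],
    [[0,0,-0.15],[0,0,0],1],
    [[0,0,-0.15],[0,0,0],1]
  ]
}}

```text
clock: 4.58
position: [0.4152, 0.0194, 0.0492]
ee_rot: [-2.406, -2.02, 0.0]
force: [0.1, -0.6, -0.7]
width: 1.002
gripper_force: 0.0
```

{"op": "jog_arm", "data": {
  "rows": [
    [[0,0,-0.05],[0,0,0],1],
    [[0,0,-0.1],[0,0,0],1],
    [[0,0,-0.15],[0,0,0],1],
    [[0,0,-0.15],[0,0,0],1]
  ]
}}

```text
clock: 5.08
position: [0.4152, 0.0192, 0.0479]
ee_rot: [2.406, 2.019, -0.0]
force: [-1.0, -1.5, 5.0]
width: 1.002
gripper_force: 2.3
```

{"op": "jog_arm", "data": {
  "rows": [
    [[0,0,-0.05],[0,0,0],1],
    [[0,0,-0.1],[0,0,0],1],
    [[0,0,-0.1],[0,0,0],1]
  ]
}}

```text
clock: 5.45
position: [0.4151, 0.0186, 0.047]
ee_rot: [2.407, 2.018, -0.001]
force: [-2.5, -4.8, 9.3]
width: 0.999
gripper_force: 4.8
```

{"op": "jog_arm", "data": {
  "rows": [
    [[-0.02,-0.1,-0.02],[0,0,0],1],
    [[-0.03,-0.17,-0.05],[0,0,0],1],
    [[-0.03,-0.17,-0.05],[0,0,0],1]
  ]
}}

```text
clock: 5.82
position: [0.4151, 0.0178, 0.0465]
ee_rot: [2.406, 2.02, 0.001]
force: [-2.7, -0.5, 7.2]
width: 1.002
gripper_force: 3.7
```

{"op": "jog_arm", "data": {
  "rows": [
    [[0,-0.03,-0.04],[0,0,0],1],
    [[-0.01,-0.06,-0.08],[0,0,0],1],
    [[-0.01,-0.06,-0.08],[0,0,0],1]
  ]
}}

```text
clock: 6.2
position: [0.415, 0.0172, 0.0458]
ee_rot: [2.406, 2.02, 0.001]
force: [-3.3, -0.5, 9.3]
width: 1.001
gripper_force: 4.7
```

{"op": "jog_arm", "data": {
  "rows": [
    [[0,-0.04,-0.04],[0,0,0],1],
    [[-0.01,-0.07,-0.08],[0,0,0],1],
    [[-0.01,-0.07,-0.08],[0,0,0],1]
  ]
}}

```text
clock: 6.58
position: [0.4149, 0.0165, 0.045]
ee_rot: [2.406, 2.02, 0.001]
force: [-2.2, -0.7, 11.4]
width: 0.998
gripper_force: 5.6
```

{"op": "jog_arm", "data": {
  "rows": [
    [[0,-0.03,-0.03],[0,0,0],1],
    [[0,-0.05,-0.05],[0,0,0],1],
    [[0,-0.05,-0.05],[0,0,0],1]
  ]
}}

```text
clock: 6.95
position: [0.4149, 0.0161, 0.0446]
ee_rot: [2.406, 2.02, 0.001]
force: [-3.3, -1.3, 11.9]
width: 1.001
gripper_force: 6.0
```

Run:
```python
from m import *
d=snap('side','side2');a=load('side1')['img'].astype(int)
D=np.abs(d['img'].astype(int)-a).max(2)
for n,(x0,y0,x1,y1) in dict(cover=(298,175,350,225),above=(290,130,350,175)).items(): print(n,(D[y0:y1,x0:x1]>40).sum())
```

```text
cover 1348
above 451
```

Run:
```python
from m import *
d=snap('side','side3')
D=np.abs(d['img'].astype(int)-load('side2')['img'].astype(int)).max(2)
print((D[130:225,285:350]>40).sum())
cv2.imwrite('pics/c2.png',cv2.resize(d['img'][120:250,240:380],None,fx=4,fy=4,interpolation=cv2.INTER_CUBIC)[...,::-1])
```

```text
212
```

View pics/c2.png

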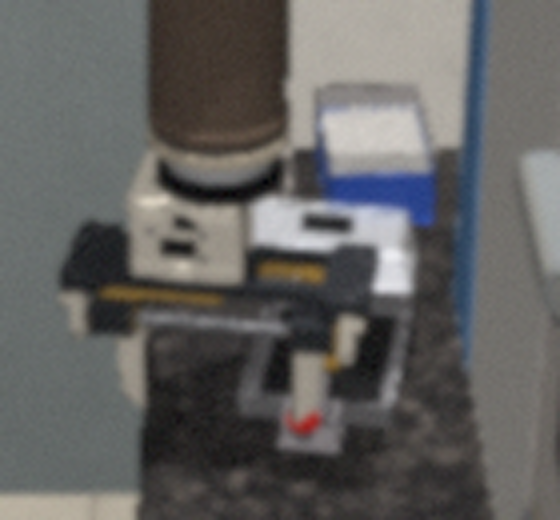

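The cover is rising: its front face and black tongue, at (327,222), are up behind the hand and well past the hook. I'll retreat towards −y and up, heading for the ring.

{"op": "jog_arm", "data": {
  "rows": [
    [[0,0,0],[0,0,0],1],
    [[0,0,0],[0,0,0],1],
    [[0,-0.3,1],[0,0,0],1],
    [[0,-2,3],[0,0,0],1],
    [[0,-5,5],[0,0,0],1],
    [[0.5,-9,7],[0,0,0],1],
    [[1,-13,8],[0,0,0],1],
    [[1.5,-17,8],[0,0,0],1]
  ]
}}

```text
clock: 8.05
position: [0.4303, -0.1556, 0.1253]
ee_rot: [2.405, 2.019, 0.002]
force: [-0.4, 0.4, -0.2]
width: 1.005
gripper_force: 0.0
```

Run:
```python
from m import *
d=snap('side','side4')
cv2.imwrite('pics/c3.png',cv2.resize(d['img'][100:340,220:400],None,fx=2.5,fy=2.5,interpolation=cv2.INTER_CUBIC)[...,::-1])
```

```text
(no output)
```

View pics/c3.png

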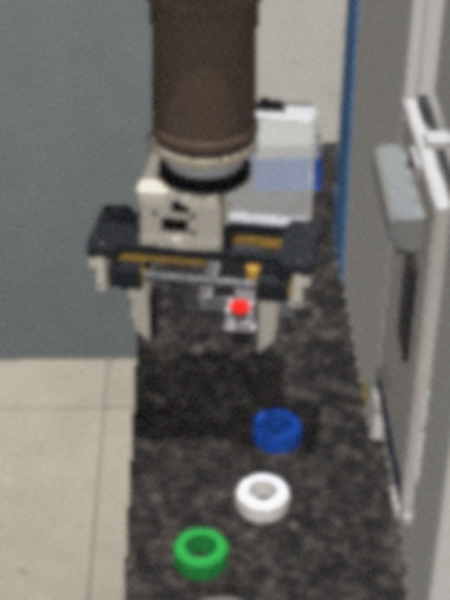

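The cover has swung up (black tongue at the top, (270,103)). The red cap is free, and the white ring sits at (263,497) between blue and green. I'll turn the tool so the closing line runs along the case's y and go over the ring.

{"op": "jog_arm", "data": {
  "rows": [
    [[0,-1,0],[0,0,10],0.7],
    [[0.7,-2,0],[0,0,20],0.7],
    [[1.4,-3,-0.5],[0,0,30],0.7],
    [[2.1,-4.2,-1],[0,0,40],0.7],
    [[2.8,-5.4,-1.5],[0,0,50],0.7],
    [[3.5,-6.4,-2],[0,0,60],0.7],
    [[4.2,-7.4,-2.5],[0,0,70],0.7],
    [[4.9,-8.4,-3],[0,0,80],0.7]
  ]
}}

```text
clock: 9.1
position: [0.4787, -0.2383, 0.094]
ee_rot: [-0.536, -3.095, -0.0]
force: [-0.5, 0.3, -0.7]
width: 0.7
gripper_force: 0.0
```

{"op": "jog_arm", "data": {
  "rows": [
    [[0,0,-1],[0,0,10],0.7],
    [[0,0,-2.5],[0,0,10],0.7],
    [[0,0,-4],[0,0,10],0.7],
    [[0,0,-4.5],[0,0,10],0.7],
    [[0,0,-4.5],[0,0,10],0.7]
  ]
}}

```text
clock: 9.72
position: [0.4786, -0.2377, 0.0488]
ee_rot: [-0.274, -3.129, -0.0]
force: [1.2, 0.8, 1.0]
width: 0.699
gripper_force: 0.0
```

Run:
```python
from m import *
d=snap('side','side5');t=snap('top','top5')
a=cv2.resize(d['img'][240:330,260:380],None,fx=4,fy=4,interpolation=cv2.INTER_CUBIC)
b=cv2.resize(t['img'][200:290,220:330],None,fx=4,fy=4,interpolation=cv2.INTER_CUBIC)
im=np.zeros((720,480,3),np.uint8);im[:360]=a;im[360:,:440]=b
cv2.imwrite('pics/c5.png',cv2.resize(im,(400,600))[...,::-1]);cv2.imwrite('pics/c5.png',np.hstack([a[...,::-1][:,:400],b[...,::-1][:,:400]]))
s=arm.observe();print(s['position'],s['ee_rot'],s['joints'])
```

```text
[ 0.479  -0.238   0.0495] [ 0.2736  3.1291 -0.0004] [ 0.878   0.6247 -0.7264  1.9341  0.5728  0.7993  1.2276]
```

View pics/c5.png

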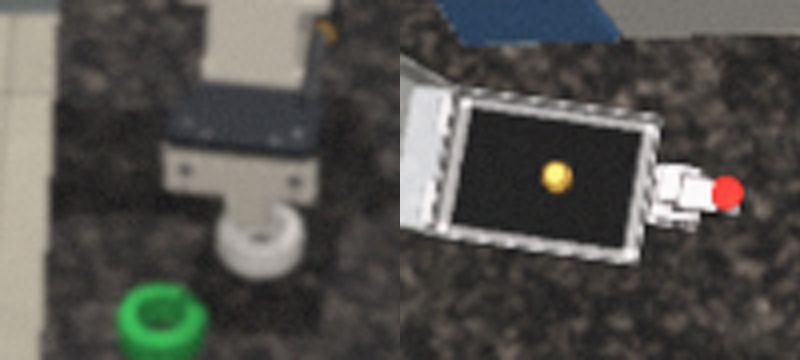

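The near finger is in line with the white ring, and the open case shows the brass post at about (259.5,244). I'll measure the post and descend.

Run:
```python
from m import *
t=load('top5');h=cv2.cvtColor(t['img'],cv2.COLOR_RGB2HSV).astype(int)
m=(h[...,0]>12)&(h[...,0]<38)&(h[...,1]>90)&(h[...,2]>90)
a=cen(t,m,(245,232,275,258));print(a,at_z(t,*a[:2],.026),at_z(t,*a[:2],.022))
# case rim outer corners on right panel (z=.018)
for x,y in[(661,117),(636,262),(430,232),(457,85)]:print(at_z(t,220+(x-400+.5)/4-.5,200+(y+.5)/4-.5,.018))
```

```text
(np.float64(258.63461538461536), np.float64(243.57692307692307), 52) [0.4858 0.1278 0.026 ] [0.4866 0.1282 0.022 ]
[0.5263 0.057  0.018 ]
[0.4265 0.0752 0.018 ]
[0.4512 0.2138 0.018 ]
[0.5528 0.1959 0.018 ]
```

{"op": "jog_arm", "data": {
  "rows": [
    [[0,0,-1.5],[0,0,0],0.7],
    [[0,0,-3],[0,0,0],0.7],
    [[0,0,-3.7],[0,0,0],0.7],
    [[0,0,-4.1],[0,0,0],0.7],
    [[0,0,-4.1],[0,0,0],0.7],
    [[0,0,-4.1],[0,0,0],0.3],
    [[0,0,-4.1],[0,0,0],0.3],
    [[0,0,-4.1],[0,0,0],0.3]
  ],
  "newtons": 12
}}

```text
clock: 10.82
position: [0.4789, -0.2382, 0.0084]
ee_rot: [0.273, 3.129, -0.0]
force: [0.2, -0.4, 2.4]
width: 0.476
gripper_force: 12.0
```

Grasped: the opening is 43.8 mm, which matches the ring, and the grip force is 12 N. The post is at (0.486, 0.128). I'll lift and carry.

{"op": "jog_arm", "data": {
  "rows": [
    [[0,0,1],[0,0,0],0.3],
    [[0,0,3.5],[0,0,0],0.3],
    [[0,0,6.5],[0,0,0],0.3],
    [[0,1,9],[0,0,0],0.3],
    [[0,4,9.5],[0,0,0],0.3],
    [[0.2,8,9.5],[0,0,0],0.3],
    [[0.3,12,9.5],[0,0,0],0.3],
    [[0.4,16,9.5],[0,0,0],0.3]
  ]
}}

```text
clock: 11.82
position: [0.4827, -0.0768, 0.1039]
ee_rot: [0.273, 3.129, -0.0]
force: [0.3, 0.2, 0.1]
width: 0.474
gripper_force: 12.0
```

{"op": "jog_arm", "data": {
  "rows": [
    [[0.1,4,0],[0,0,0],0.3],
    [[0.2,8,0],[0,0,0],0.3],
    [[0.3,12,0],[0,0,0],0.3],
    [[0.3,16,0],[0,0,0],0.3],
    [[0.3,19,0],[0,0,0],0.3],
    [[0.3,20.6,0],[0,0,0],0.3],
    [[0.3,20.6,0],[0,0,0],0.3],
    [[0.3,20.6,0],[0,0,0],0.3]
  ]
}}

```text
clock: 12.82
position: [0.4857, 0.1264, 0.103]
ee_rot: [-0.275, -3.129, 0.002]
force: [-0.3, -0.3, 0.3]
width: 0.478
gripper_force: 12.0
```

Run:
```python
from m import *
d=snap('side','side6');s=arm.observe();p=s['position'];print(p,s['width'],s['gripper_force'])
print('ring expected px',proj(d,[p+[0,0,.001]]))
cv2.imwrite('pics/c6.png',cv2.resize(d['img'][130:240,260:390],None,fx=5,fy=5,interpolation=cv2.INTER_CUBIC)[...,::-1])
```

```text
[0.4858 0.1263 0.103 ] 0.4761208460518944 11.998923757861348
ring expected px [[321.4127 179.638 ]]
```

View pics/c6.png

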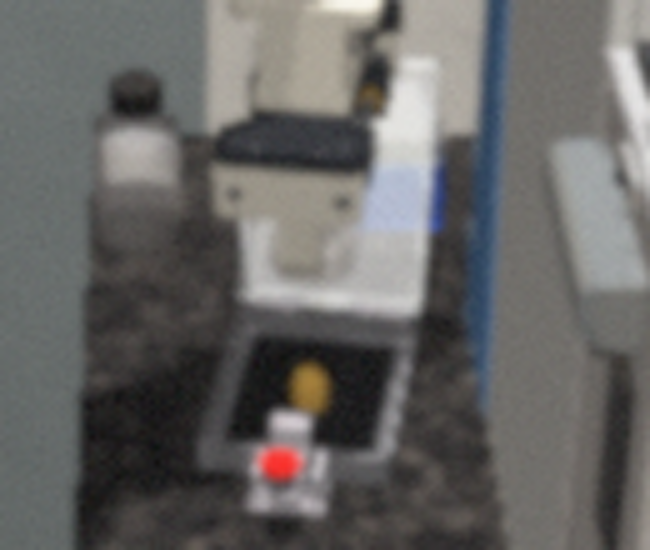

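The ring is held level in the fingers, just above and behind the brass post at (310,388). The cover stands open behind it, clear of the hand. I'll lower, correcting y by 1.3 mm.

{"op": "jog_arm", "data": {
  "rows": [
    [[0.02,0.1,-1],[0,0,0],0.3],
    [[0.02,0.13,-2.5],[0,0,0],0.3],
    [[0.02,0.13,-4],[0,0,0],0.3],
    [[0.02,0.13,-5.2],[0,0,0],0.3],
    [[0.02,0.13,-5.8],[0,0,0],0.3],
    [[0.02,0.13,-6],[0,0,0],0.3],
    [[0.02,0.13,-6],[0,0,0],0.3]
  ]
}}

```text
clock: 13.75
position: [0.486, 0.1294, 0.0433]
ee_rot: [0.273, 3.129, 0.0]
force: [0.2, -0.6, 0.0]
width: 0.477
gripper_force: 12.0
```

Run:
```python
from m import *
d=snap('side','side7');s=arm.observe();p=s['position'];print(p,s['force'],s['width'])
print(proj(d,[p+[0,0,.001],[.4862,.1277,.028]]))
cv2.imwrite('pics/c7.png',cv2.resize(d['img'][160:230,280:370],None,fx=8,fy=8,interpolation=cv2.INTER_CUBIC)[...,::-1])
```

```text
[0.4861 0.1294 0.0435] [-0.1532  0.0707 -1.0232] 0.47660045261192185
[[320.9975 197.9566]
 [320.9161 203.355 ]]
```

View pics/c7.png

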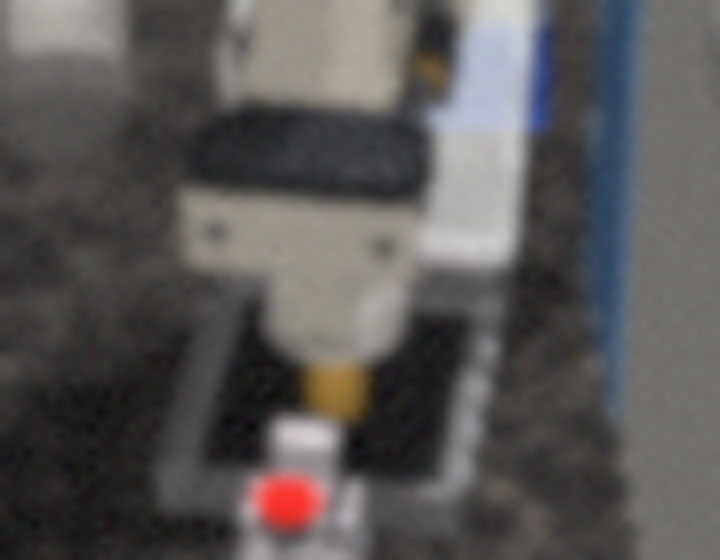

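The ring's underside (about x=338) is centred over the post (337). I'll trim y by −1.5 mm and lower slowly with force checks.

{"op": "jog_arm", "data": {
  "rows": [
    [[0,-0.15,0],[0,0,0],0.3],
    [[0,-0.15,-0.3],[0,0,0],0.3],
    [[0,-0.15,-0.6],[0,0,0],0.3],
    [[0,-0.15,-0.8],[0,0,0],0.3],
    [[0,-0.15,-1],[0,0,0],0.3],
    [[0,-0.15,-1.2],[0,0,0],0.3],
    [[0,-0.15,-1.2],[0,0,0],0.3]
  ]
}}

```text
clock: 14.68
position: [0.4858, 0.1277, 0.031]
ee_rot: [-0.273, -3.129, 0.0]
force: [-0.8, 0.5, 0.4]
width: 0.477
gripper_force: 12.0
```

{"op": "jog_arm", "data": {
  "rows": [
    [[0,0,-0.2],[0,0,0],0.3],
    [[0,0,-0.4],[0,0,0],0.3],
    [[0,0,-0.5],[0,0,0],0.3],
    [[0,0,-0.5],[0,0,0],0.3]
  ]
}}

```text
clock: 15.18
position: [0.4858, 0.1277, 0.026]
ee_rot: [-0.273, -3.13, 0.0]
force: [-0.0, -0.4, -0.8]
width: 0.474
gripper_force: 12.0
```

No contact force with the ring 10 mm down the post. I'll go on down to the floor.

{"op": "jog_arm", "data": {
  "rows": [
    [[0,0,-0.3],[0,0,0],0.3],
    [[0,0,-0.6],[0,0,0],0.3],
    [[0,0,-0.9],[0,0,0],0.3],
    [[0,0,-1],[0,0,0],0.3],
    [[0,0,-1],[0,0,0],0.3]
  ]
}}

```text
clock: 15.8
position: [0.4859, 0.1278, 0.0161]
ee_rot: [-0.273, -3.13, -0.0]
force: [-0.2, -1.3, -0.3]
width: 0.477
gripper_force: 12.0
```

{"op": "jog_arm", "data": {
  "rows": [
    [[0,0,-0.05],[0,0,0],0.3],
    [[0,0,-0.1],[0,0,0],0.3],
    [[0,0,-0.15],[0,0,0],0.3],
    [[0,0,-0.15],[0,0,0],0.3]
  ]
}}

```text
clock: 16.3
position: [0.4859, 0.1277, 0.0146]
ee_rot: [0.273, 3.13, 0.0]
force: [0.6, 0.1, 0.2]
width: 0.475
gripper_force: 12.0
```

{"op": "jog_arm", "data": {
  "rows": [
    [[0,0,-0.05],[0,0,0],0.3],
    [[0,0,-0.1],[0,0,0],0.3],
    [[0,0,-0.1],[0,0,0],0.3]
  ]
}}

```text
clock: 16.68
position: [0.486, 0.1278, 0.0143]
ee_rot: [0.273, 3.129, -0.001]
force: [-2.6, -2.6, 10.0]
width: 0.483
gripper_force: 12.0
```

Floor contact at TCP z = 14.3 mm, as predicted, so the ring is seated. I'll release and withdraw straight up, then towards −y.

{"op": "jog_arm", "data": {
  "rows": [
    [[0,0,0.05],[0,0,0],0.5],
    [[0,0,0.05],[0,0,0],0.6],
    [[0,0,0.05],[0,0,0],0.62],
    [[0,0,0.05],[0,0,0],0.62],
    [[0,0,1],[0,0,0],0.62],
    [[0,0,3],[0,0,0],0.62],
    [[0,0,5.5],[0,0,0],0.62],
    [[0,0,8],[0,0,0],0.62]
  ]
}}

```text
clock: 17.68
position: [0.4858, 0.1279, 0.095]
ee_rot: [0.273, 3.13, 0.0]
force: [-0.1, 0.5, -0.1]
width: 0.617
gripper_force: 0.0
```

{"op": "jog_arm", "data": {
  "rows": [
    [[0,-1,2],[0,0,0],0.62],
    [[0,-4,3],[0,0,0],0.62],
    [[0,-8,3],[0,0,0],0.62],
    [[0,-12,3],[0,0,0],0.62],
    [[-1,-16,3],[0,0,0],0.62],
    [[-2,-20,3],[0,0,0],0.62],
    [[-2,-22,3],[0,0,0],0.62],
    [[-2,-22,3],[0,0,0],0.62]
  ]
}}

```text
clock: 18.68
position: [0.4658, -0.0938, 0.124]
ee_rot: [0.278, 3.129, -0.001]
force: [0.1, 1.0, 0.9]
width: 0.621
gripper_force: 0.0
```

Run:
```python
from m import *
t=snap('top','top8');h=cv2.cvtColor(t['img'],cv2.COLOR_RGB2HSV).astype(int)
box=(245,230,277,260)
w=(h[...,2]>150)&(h[...,1]<60);y=(h[...,0]>12)&(h[...,0]<38)&(h[...,1]>90)&(h[...,2]>90)
c=np.array([.4862,.1277])
m=np.zeros(w.shape,bool);m[230:258,247:272]=w[230:258,247:272]
v,u=np.nonzero(m)
# keep pixels within 30 mm of the post
k=[np.linalg.norm(at_z(t,a,b,.024)[:2]-c)<.03 for a,b in zip(u,v)];u,v=u[k],v[k]
P=np.array([at_z(t,a,b,.024)[:2] for a,b in zip(u,v)])
print(len(u),'ring',P.mean(0),'extent',np.ptp(P,0),(P.max(0)+P.min(0))/2)
a=cen(t,y,box);print('post',a,at_z(t,*a[:2],.026))
for b in range(232,256):print(''.join('Y' if y[b,q] else 'w' if w[b,q] else '.' for q in range(215,282)))
s=arm.observe();print(s['position'],s['clock'],s['force'])
```

```text
170 ring [0.4862 0.1297] extent [0.0445 0.0433] [0.4852 0.1297]
post (np.float64(258.468085106383), np.float64(243.5744680851064), 47) [0.4858 0.1282 0.026 ]
ww....wwwwwwwwwwww.ww............................................ww
....wwwwwwwwwwwwww.ww.............................................w
w...wwwwwwwwwwww..www.............................................w
w....wwwwwwwwwww..www.............................................w
w....wwwwwwwwwww..www...................wwwwwww...................w
ww...wwwwwwwwwww..ww..................wwwwwwwwwww................ww
w..wwwwwwwwwwwww..ww.................wwwwwwwwwwwww...............ww
..w.wwwwwwwwwww...ww................wwwwwwwwwwwwwww..............ww
....wwwwwwwwwww..www...............wwwwww..YY.wwwwww.............ww
..wwwwwwwwwwwww..www...............wwwww.YYYYYYwwwww.............ww
..w.wwwwwwwwwww..ww................wwww..YYYYYYYwwww.............ww
www.wwwwwwwwwwww.ww................wwww.YYYYYYYYwwww.............ww
wwwwwwwwwwwwwwww.ww................wwww.YYYYYYYYwwww............www
wwwwwwwwwwwwww..www................wwww.YYYYYYYwwwww............www
.wwwwwwwwwwwww..www................wwwww.YYYYYYwwwww............www
.wwwwwwwwwwwww..www................wwwww..YYY.wwwww.............ww.
...wwwwwwwwwwww.www.................wwwwwwwwwwwwwww.............ww.
...wwwwwwwwwwww.ww...................wwwwwwwwwwwww.............www.
.wwwwwwwwwwwww.www....................wwwwwwwwwww..............wwww
..wwwwwwwwwww..www.....................wwwwwwwww...............wwww
wwwwwwwwwwwww..www..........................w..................ww.w
wwwwwwwwwwwww..ww..............................................ww.w
.wwwwwwwwwwww..ww..............................................ww.w
..wwwwwwwwwwwwwww..............................................ww..
[ 0.466  -0.0923  0.1241] 18.725 [-0.3662  0.7311 -0.3877]
```

The ring encircles the post, within 2 mm of its axis, with the post's top standing inside the hole. The cover is open and the hand is clear, so I'll hand in.

```bash
python3 -c "
from cell import arm
print(arm.sign_off())"
```

```text
the job is handed in; nothing more can be done
None
```

The white ring is around the brass post on the case floor, within about 2 mm of its axis by the last camera check. The cover stands open, the hand is clear, and the job was handed in at about 19 s; no verdict was returned.

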